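Carry a slotted mass round on the hand-driven whirling table

ROBOT

A 6-joint arm with a two-finger parallel gripper is mounted at the origin on the work surface. World frame = base frame: x ahead of the robot, y to its left, z up, the work surface at z = 0. Lengths are in m, angles in rad, forces in N, time in s.
With the tool pointing down it reaches from about 0.35 to 0.85 m from the base axis. Payload 8.1 kg.
Tool frame: the origin (TCP) lies on the centre line of the jaws, within the pads' length; the fingertips stand 17 mm ahead of it and the grasp point (between the pads) lies 2 mm behind it; z points along the fingers, y is the line along which they close (so a half turn about z gives the same grasp; the last joint's range is limited). The gripper opens to 93 mm and grips with 3 to 60 N. Pads are 15 mm wide; open, the fingers measure 128 mm over their backs; the gripper's body (75 mm by 188 mm) begins 65 mm behind the grasp point.
Start: joints at [-1.217, 0.13, 1.488, -0, 1.523, -0.085], TCP at [0.255, -0.543, 0.236] pointing down, gripper open.
Joint ranges: [-2.96, 2.96], [-0.89, 2.26], [0.02, 2.5], [-1.34, 4.48], [0, 2.73], [-2.66, 2.66]. Speed limits (rad/s): [2.39, 2.39, 2.79, 3.14, 3.14, 3.14].

INTERFACE

Orientations are given as a rotation vector (axis times angle).
In Python, from plant import telemetry, viewer, order gives the robot as it stands.
- The arm moves only by the tool send_rows, never from a script. Its argument "plan" is a list that holds one entry, the list of rows, each a list of 5 numbers: the closure, from -1 (fully open) to 1 (shut), then the shift along the world's x, y, z normalised to -1 to 1, where 1 is 0.2 m, then the turn about the world's z normalised to -1 to 1, where 1 is 60 degrees. A call has 1 to 20 rows; each row is the pose to reach, as a shift and turn from the pose commanded when the call began; what a row does not reach only later rows make up. A row lasts 1/12 s, in which the tool goes at most 41.7 mm and 7.16 degrees, less where a joint would pass 70% of its speed; a pose out of reach is approached as far as the arm can. A call with a number of a shift or a turn outside -1 to 1 is refused whole. A call with a gripper value outside its range is refused whole. The fingers move at their own pace and stop on an object; "force" is the grip in N (left out, the last holds). Time passes only in rows, so rows that repeat a pose let the fingers close. It gives the time, the measured TCP pose, the force, the opening and the grip force at its end, in the units of the state.
- telemetry.read_state(): the state, without advancing time (a new reading comes with each control period).
- viewer.read_camera(name): name is "side" or "top"; returns (picture, depth): 384x512x3 uint8, blue, green, red; 384x512 float32, m along the optical axis (not along the pixel's ray), 0 where there is no reading.
- viewer.calibration(name): a dict with "camera_matrix" (3x3 intrinsics, pixels), "extrinsics" (4x4, takes a point from camera to world coordinates). Camera axes: x right, y up, looking along -z (the intrinsics and any distortion apply to the point x, -y, -z); pixel columns grow to the right and rows downward; lengths in m; the calibration is good to about 2 mm. A picture is of the moment at which its call begins. calibration takes no time and is no camera call.
- order.close_job(): hands the job in; it is judged then, once.
The state is a dict: "t": time; "q": joint angles; "dq": joint speeds; "joint_torque": joint torques, N m; "tool_pos": TCP position; "orientation": TCP orientation; "force": force on the tool from outside, world axes, zero at the start; "wrist_torque": the same for the moment, N m; "opening": finger opening in m; "gripper_force": force on a finger pad.
Only numpy, scipy, OpenCV 4.12 (cv2) and the standard library are available. Lean on these libraries where they do the work, as an engineer would, in place of code of your own. Each camera call takes 0.05 s, during which the arm holds its last target. There are 200 camera calls.

TASK

Set the larger brass slotted mass down gently on the turntable of the whirling table, with no part of it over the edge, and press the gear guard fully shut until its catch holds it. Only then, with the fingers on the crank knob, turn the hand wheel one full turn clockwise as seen from above, so that the knob finishes back where it began with the mass still standing on the turntable and the guard still shut. Leave the other things lying about the bench where they are.

Things in the scene. Friction and masses are not known exactly. Their poses are not given: they have to be found in the camera images.
- mass_large: The larger brass slotted mass: a plain brass disc 58 mm in diameter and 28 mm high, about 0.55 kg, with a narrow dark slot from its middle to its rim. It lies flat on the bench, beside the whirling table on the left or the right. Origin: centre of its underside; z up.
- mass_small: The smaller brass slotted mass, 42 mm in diameter and 18 mm high, on the other side of the whirling table; a bystander. Origin: centre of its underside.
- rotator: The whirling table's dark wooden base board (190 mm along its x, 385 mm along its y, top 26 mm above the bench), fixed to the bench. Origin: on the bench under the board; its x points away from the robot, give or take 0.3 rad. The hand wheel stands at its (0, -100 mm), the turntable at (0, +92 mm), the guard in between.
- turntable_top (a point): Centre of the turntable's flat rubber top, 68 mm above the bench. The turntable is a level disc 140 mm in diameter (rubber top 132 mm); gears make it turn three times as far as the hand wheel, the same way round, so it turns easily but stays where it is left. Nothing stands on it at the start.
- wheel_axis (a point): Point on the hand wheel's upright axis, 96 mm above the bench, level with the middle of the crank knob. The hand wheel is a dark cast gear wheel, 174 mm in diameter, lying level, its upper face 58 mm above the bench. This point does not move.
- crank_knob: Upright black crank knob on the hand wheel, 24 mm in diameter, from 66 to 126 mm above the bench; origin at its middle, 60 mm from the wheel's axis. It is a sleeve that spins freely on its own upright pin, so a gripper may hold it from above and go round the circle without turning. It starts anywhere on the circle but close beside the guard. Drag is about 2 to 3 N at the knob.
- wheel (a joint): Turn of the hand wheel in rad: 0 at the start, growing clockwise as seen from above; one full turn is 6.28. It has no stops and stays where it is left.
- guard (a joint): Opening of the gear guard in rad: 0 shut, 0.9 fully open; it starts open at 0.75 to 0.87. A spring lifts it again if it is let go half way; pressed down below about 0.08 rad, its catch pulls it shut and holds it; shut, its top is 8 mm above the turntable's. Pressing straight down from above, at the place where guard_press lies when shut, takes some 4 to 6 N from any opening.
- guard_press (a point): Middle of the guard's upper face, 75 mm from the hinge line; moves with the guard. When shut it is 75.5 mm above the bench, at the board's (-7 mm, -3 mm).
- guard_hinge (a point): Middle of the guard's hinge line, 74 mm above the bench, at the board's (68 mm, -3 mm), running along the board's y. The guard is a sheet steel flap 140 mm long, 42 mm wide and 3 mm thick over the gears between hand wheel and turntable; its free end points to the robot (the board's -x). Its bracket stands just beyond the hinge.
- stopwatch: Black bakelite stopwatch, 58 mm in diameter, 19 mm high, lying face up; a bystander. Origin: centre of its underside.
- sharpener: Yellow plastic desk pencil sharpener, 70 by 50 mm, 60 mm high; a bystander. Origin: centre of its underside.
- slide_rule: White slide rule, 200 by 40 mm, 10 mm high; a bystander. Origin: centre of its underside; x along it.
- hanger: Brass mass hanger standing upright on a 36 mm foot, 108 mm tall; a bystander. Origin: centre of its underside.
- beaker: Empty glass beaker, 72 mm in diameter, 90 mm tall; a bystander. Origin: centre of its underside.
There are look-alikes about, which are no part of the job. Leave any blue or red look-alike of the mass_large alone.

How it is judged:
On the way, in this order (a step that is already met when the one before it is completed fails the run):
1. the larger mass stands released, wholly on the turntable, and the guard is held shut, before the wheel has been turned (horizontal distance between mass_large and turntable_top below 0.042 m and z of mass_large in the frame of turntable_top between -0.005 and 0.005 m and angle between mass_large's own z axis and vertical below 0.1 rad and contact force between the fingers and mass_large below 0.3 N and value of joint guard below 0.04 rad and value of joint wheel between -0.4 and 0.4 rad), for 0.2 s.
2. the wheel is half way round, the fingers on the crank knob (value of joint wheel between 2.8 and 5.5 rad and contact force between the fingers and crank_knob above 0.3 N), for 0.1 s.
At the end, for the whole second after the job is handed in: The wheel has gone one full turn clockwise (6.28 rad, within 0.35, so the knob is within about 20 mm of where it began) and is at rest; the guard is held shut (below 0.04 rad); the larger mass stands still and upright on the turntable, within 42 mm of its centre (value of joint wheel between 5.93 and 6.63 rad and velocity of joint wheel between -0.05 and 0.05 rad/s and value of joint guard below 0.04 rad and horizontal distance between mass_large and turntable_top below 0.042 m and z of mass_large in the frame of turntable_top between -0.005 and 0.005 m and angle between mass_large's own z axis and vertical below 0.1 rad and linear speed of mass_large below 0.02 m/s); the robot touches nothing.
It fails at once if the wheel is turned while the guard is not shut (value of joint wheel above 0.5 rad and value of joint guard above 0.06 rad).
It fails at once if the wheel is turned the wrong way (anticlockwise) (value of joint wheel below -0.5 rad).
It fails at once if the larger mass is dropped on to the turntable (let fall more than about 15 mm) instead of being set down (horizontal distance between mass_large and turntable_top below 0.1 m and z of mass_large in the frame of turntable_top above 0.004 m and contact force between the fingers and mass_large below 0.1 N and linear speed of mass_large above 0.5 m/s).
It fails at once if a bystander is moved more than 30 mm (distance of any of mass_small, stopwatch, sharpener, slide_rule, hanger, beaker from where it was at the start of the episode above 0.03 m).
It also fails if it takes over 72 s, if anything falls off the work surface, if the arm or the gripper's body presses on something with over 40 N, if the wrist force passes 120 N, or if a joint passes its speed limit or range.

## Working session

There is one attempt and no reset: what is moved stays moved. The work goes in short steps, Python scripts to look and compute and a tool call to move; the robot and the scene stay as the last step left them, time stands still between calls to the robot, and variables do not carry over. Pictures are saved under pics/ and viewed, at most 10 in all, crops included, and the job is handed in when it is done.

Besides the shell and the picture viewer there is one more tool, called as name(argument=value, ...) on one line, values as JSON. send_rows: Moves the arm, as the interface text tells. Scaled input: -1 to 1 covers 0.2 m each way for a shift and 60 degrees each way for a turn. Its arguments: {"type":"object","properties":{"plan":{"type":"array"},"force":{"type":"number"}},"required":["plan"]}

```bash
mkdir -p pics; ls
cat > h.py <<'E'
import numpy as np, cv2
from plant import telemetry, viewer, order
def grab(n,tag):
    im,d=viewer.read_camera(n); cv2.imwrite(f'pics/{tag}.png',im); np.save(f'pics/{tag}.npy',d); return im,d
def ray(n,u,v):
    c=viewer.calibration(n); K=np.array(c['camera_matrix']); E=np.array(c['extrinsics'])
    p=cv2.undistortPoints(np.array([[[u,v]]],float),K,np.array(c.get('distortion',np.zeros(5)),float))[0,0]
    return E[:3,3],E[:3,:3]@np.array([p[0],-p[1],-1.])
def atz(n,u,v,z):
    o,d=ray(n,u,v); return o+d*(z-o[2])/d[2]
def dep(n,D,u,v):
    o,d=ray(n,u,v); return o+d*np.median(D[int(v)-1:int(v)+2,int(u)-1:int(u)+2])
E
python3 - <<'E'
from h import *
a,_=grab('top','top0'); b,_=grab('side','side0')
for n in('top','side'):
    c=viewer.calibration(n); print(c)
print(telemetry.read_state())
E
```

```text
pics
{'camera_matrix': array([[407.40751108,   0.        , 250.10951209],
       [  0.        , 407.40751108, 191.66249187],
       [  0.        ,   0.        ,   1.        ]]), 'extrinsics': array([[ 0.14779721,  0.96774913, -0.20400391,  0.23807584],
       [-0.98901595,  0.14423228, -0.03231869, -0.00529265],
       [-0.00185243,  0.20653974,  0.97843646,  1.27854934],
       [ 0.        ,  0.        ,  0.        ,  1.        ]])}
{'camera_matrix': array([[451.31958929,   0.        , 246.75654975],
       [  0.        , 451.31958929, 194.51891602],
       [  0.        ,   0.        ,   1.        ]]), 'extrinsics': array([[ 0.99917068,  0.02324395, -0.03343157,  0.44467855],
       [-0.04033759,  0.67701359, -0.73486426, -1.03579276],
       [ 0.00555248,  0.73560337,  0.67738973,  1.04332196],
       [ 0.        ,  0.        ,  0.        ,  1.        ]])}
{'t': 0.1, 'q': array([-1.21737850e+00,  1.31100070e-01,  1.48915522e+00, -2.55580593e-05,
        1.52298146e+00, -8.53966750e-02]), 'dq': array([ 0.00043144, -0.00179776, -0.00156845,  0.00030005,  0.00085969,
        0.00100976]), 'joint_torque': array([ 7.48457023e-04, -5.61340392e+01, -4.93097377e+01,  7.71761360e-02,
        2.90386862e-02, -4.98880161e-05]), 'tool_pos': array([ 0.2547687 , -0.54270012,  0.23469202]), 'orientation': array([-3.06469069e+00, -6.83419173e-01,  3.84592893e-04]), 'force': array([0.33463436, 0.22675989, 0.59190341]), 'wrist_torque': array([ 0.02581082, -0.00977235, -0.02975205]), 'gripper_force': 0.0, 'opening': 0.09289740835303802}
```

View pics/top0.png

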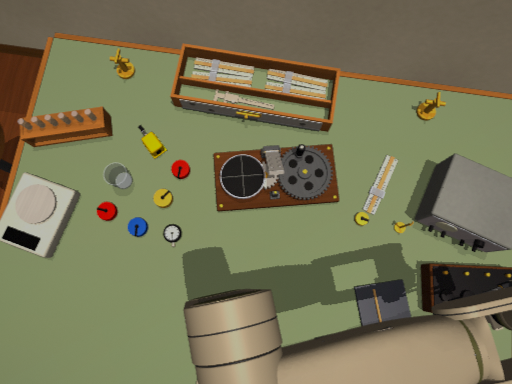

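View pics/side0.png

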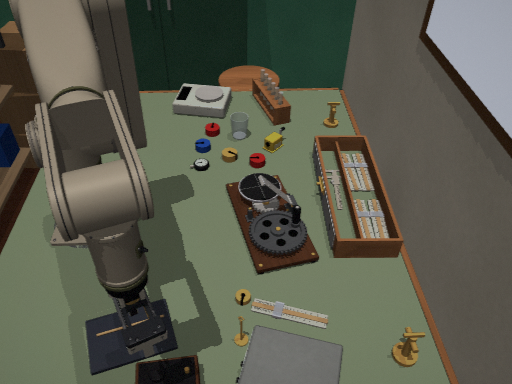

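The top view shows brass discs at (163,198) and (362,218), red discs at (181,169) and (107,211), and a blue one at (138,227). The brass disc at (163,198) looks the larger, so it fits mass_large. The board is centred near (276,178), with the knob at about (300,150). I'll confirm this in enlarged crops.

Run:
```python
from h import *
a=cv2.imread('pics/top0.png'); b=cv2.imread('pics/side0.png')
c=cv2.resize(a[135:255,145:345],None,fx=4,fy=4,interpolation=cv2.INTER_CUBIC); cv2.imwrite('pics/c1.png',c)
c=cv2.resize(b[140:275,190:340],None,fx=4.4,fy=4.4,interpolation=cv2.INTER_CUBIC); cv2.imwrite('pics/c2.png',c)
D=np.load('pics/top0.npy')
for n,u,v in(('big',160,199),('small',361,220),('tt',242,176),('knob',301,149)): print(n,dep('top',D,u,v))
# brass blobs via depth: points above bench
hsv=cv2.cvtColor(a,cv2.COLOR_BGR2HSV); m=cv2.inRange(hsv,(15,120,90),(35,255,255))
n,l,s,c=cv2.connectedComponentsWithStats(m)
for i in range(1,n):
    if s[i,4]>60: print(s[i],c[i])
```

```text
big [0.43365706 0.31050123 0.03079201]
small [ 0.46251426 -0.31851925  0.01845151]
tt [0.5350144  0.06642896 0.06911832]
knob [ 0.62779923 -0.09690699  0.12668274]
[109  48  26  31 317] [122.76971609  65.62460568]
[219  65  35   8 113] [235.80530973  68.65486726]
[183  75  25   5  72] [197.69444444  76.97222222]
[292  77  35  10 113] [309.2300885   81.26548673]
[216  78  36   6 117] [233.43589744  80.39316239]
[290  89  36   9 117] [307.29059829  93.20512821]
[417  92  29  29 329] [429.63525836 107.46200608]
[236 110  26   9 110] [247.9        113.80909091]
[141 132  26  27 353] [152.74504249 143.98583569]
[378 156  17  33 113] [385.48672566 171.97345133]
[153 189  19  19 266] [162.13533835 197.9887218 ]
[367 195  10  18  61] [371.52459016 203.72131148]
[355 212  14  14 135] [361.14814815 218.18518519]
[394 222  12  11 106] [399.37735849 227.04716981]
[373 289   9  33  77] [376.84415584 305.8961039 ]
```

View pics/c1.png

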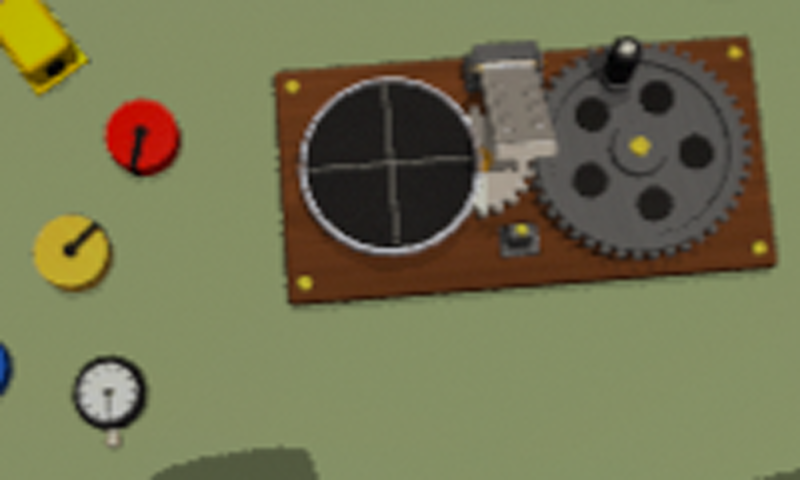

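View pics/c2.png

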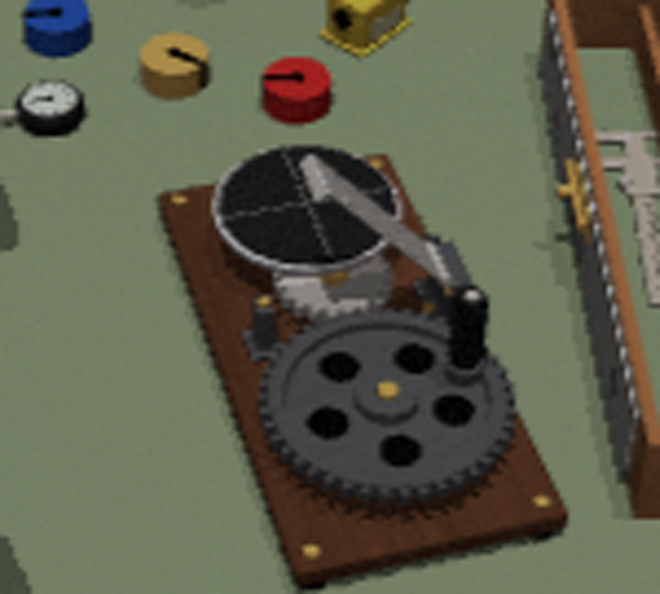

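```bash
cat >> h.py <<'E'
def tri(p,q):
    o,d=ray('top',*p); o2,d2=ray('side',*q)
    d=d/np.linalg.norm(d);d2=d2/np.linalg.norm(d2)
    s=np.linalg.lstsq(np.c_[d,-d2],o2-o,rcond=None)[0]
    a,b=o+d*s[0],o2+d2*s[1]; return (a+b)/2,np.linalg.norm(a-b)
E
python3 - <<'E'
from h import *
T=lambda x,y:(145+(x+.5)/4-.5,135+(y+.5)/4-.5)
S=lambda x,y:(190+(x+.5)/4.4-.5,140+(y+.5)/4.4-.5)
P=dict(n1=((292,87),(377,163)),n2=((735,52),(541,501)),n3=((760,247),(311,550)),n4=((305,283),(180,199)),tt=((391,162),(308,207)),hub=((640,146),(387,389)),knobtop=((628,45),(473,294)),mass=((72,251),(175,52)),red=((142,137),(297,78)))
R={}
for k,(t,s) in P.items():
    R[k],e=tri(T(*t),S(*s)); print(k,R[k].round(4),round(e,4))
z=dict(n1=.028,n2=.028,n3=.028,n4=.028,tt=.068,knobtop=.126,mass=.028)
for k in z: print(k,atz('top',*T(*P[k][0]),z[k])[:2].round(4),atz('side',*S(*P[k][1]),z[k])[:2].round(4))
c=sum(R[k] for k in('n1','n2','n3','n4'))/4
yv=(R['n1']+R['n4']-R['n2']-R['n3'])[:2]; th=np.arctan2(-yv[0],yv[1]);print('c',c,'yaw',th)
Rm=np.array([[np.cos(th),-np.sin(th)],[np.sin(th),np.cos(th)]])
for n,p in(('wheel',(0,-.1)),('tt',(0,.092)),('press',(-.007,-.003)),('hinge',(.068,-.003))): print(n,(c[:2]+Rm@p).round(4))
D=np.load('pics/top0.npy')
for n,x,y in(('guardtip',520,140),('latch',520,232),('wheelface',700,200),('bench',200,330)): print(n,dep('top',D,*T(x,y)).round(4))
# depth-based mass fit
a=cv2.imread('pics/top0.png')
E
```

```text
n1 [0.5979 0.156  0.0262] 0.0002
n2 [ 0.6781 -0.1915  0.0256] 0.0028
n3 [ 0.5223 -0.2281  0.0265] 0.0017
n4 [0.4421 0.1199 0.0249] 0.0011
tt [0.5382 0.0659 0.062 ] 0.003
hub [ 0.5794 -0.1218  0.063 ] 0.0017
knobtop [ 0.636  -0.0976  0.1273] 0.0028
mass [0.4402 0.3042 0.0274] 0.0005
red [0.5403 0.2674 0.0255] 0.0011
n1 [0.5975 0.1557] [0.5975 0.1537]
n2 [ 0.6787 -0.1911] [ 0.6761 -0.1941]
n3 [ 0.5229 -0.2277] [ 0.5214 -0.2295]
n4 [0.4422 0.1196] [0.4416 0.1161]
tt [0.5382 0.0658] [0.5361 0.0586]
knobtop [ 0.6379 -0.0976] [ 0.6348 -0.097 ]
mass [0.4404 0.3041] [0.44   0.3033]
c [ 0.56011853 -0.03594976  0.02577223] yaw 0.22662555453481203
wheel [ 0.5826 -0.1334]
tt [0.5394 0.0537]
press [ 0.554  -0.0404]
hinge [ 0.6271 -0.0236]
guardtip [ 0.5408 -0.0274  0.1746]
latch [ 0.4989 -0.0394  0.066 ]
wheelface [ 0.5477 -0.1739  0.0509]
bench [ 3.973e-01  1.986e-01 -3.000e-04]
```

The crops show five discs:
- **Yellow brass:** top (163,198), side crop (175,52). It has a dark slot, is about 58 mm across and 27 mm high, and has neither red nor blue colour, so it is mass_large.
- **Red and blue:** look-alikes, to be left alone.
- **Brass at (362,218):** the small mass.

Estimates so far, in m:

| Item | x | y |
|---|---|---|
| Mass | 0.440 | 0.304 |
| Turntable | 0.538 | 0.065 |
| Wheel axis | 0.579 | -0.122 |
| Knob | 0.635 | -0.098 |
| guard_press | 0.552 | -0.029 |

I'll grasp the mass first.

send_rows(plan=[[[-1, 0.4, 0.5, 0.3, 0.4], [-1, 0.75, 1, 0.3, 0.96], [-1, 0.75, 1, 0.3, 0.96], [-1, 0.75, 1, 0.3, 0.96], [-1, 0.75, 1, 0.3, 0.96], [-1, 0.75, 1, 0.3, 0.96], [-1, 0.75, 1, 0.3, 0.96], [-1, 0.75, 1, 0.3, 0.96], [-1, 0.75, 1, 0.3, 0.96]]])

```text
t: 0.85
tool_pos: [0.4056, -0.3421, 0.2956]
orientation: [2.349, 2.086, -0.0]
force: [-0.5, -0.1, 0.2]
opening: 0.0931
gripper_force: 0.0
```

send_rows(plan=[[[-1, 0.2, 1, 0, 0.957], [-1, 0.2, 1, 0, 0.957], [-1, 0.2, 1, 0, 0.957], [-1, 0.2, 1, 0, 0.957], [-1, 0.2, 1, 0, 0.957], [-1, 0.2, 1, 0, 0.957], [-1, 0.2, 1, 0, 0.957], [-1, 0.2, 1, 0, 0.957], [-1, 0.2, 1, 0, 0.957]]])

```text
t: 1.6
tool_pos: [0.4447, -0.1432, 0.2951]
orientation: [-1.067, -2.954, 0.0]
force: [-0.5, -1.0, -0.3]
opening: 0.0928
gripper_force: 0.0
```

send_rows(plan=[[[-1, 0, 1, 0, 0], [-1, 0, 1, 0, 0], [-1, 0, 1, 0, 0], [-1, 0, 1, 0, 0], [-1, 0, 1, 0, 0], [-1, 0, 1, 0, 0]]])

```text
t: 2.1
tool_pos: [0.4444, 0.0614, 0.2954]
orientation: [-1.075, -2.951, -0.003]
force: [0.3, -0.4, -0.1]
opening: 0.0927
gripper_force: 0.0
```

send_rows(plan=[[[-1, 0, 1, 0, 0], [-1, 0, 1, 0, 0], [-1, 0, 1, 0, 0], [-1, 0, 1, 0, 0], [-1, 0, 1, 0, 0], [-1, 0, 1, 0, 0], [-1, 0, 1, 0, 0]]])

```text
t: 2.68
tool_pos: [0.4449, 0.2572, 0.2948]
orientation: [-1.075, -2.951, 0.002]
force: [0.3, 0.2, 0.3]
opening: 0.0929
gripper_force: 0.0
```

send_rows(plan=[[[-1, -0.025, 0.235, 0, 0], [-1, -0.025, 0.235, -0.2, 0], [-1, -0.025, 0.235, -0.4, 0], [-1, -0.025, 0.235, -0.6, 0], [-1, -0.025, 0.235, -0.8, 0], [-1, -0.025, 0.235, -0.95, 0], [-1, -0.025, 0.235, -1, 0], [-1, -0.025, 0.235, -1, 0]]])

```text
t: 3.35
tool_pos: [0.4384, 0.3009, 0.0924]
orientation: [-1.076, -2.948, 0.008]
force: [-0.1, 0.3, -0.4]
opening: 0.093
gripper_force: 0.0
```

Run:
```python
from h import *
a,_=grab('top','t1'); b,_=grab('side','s1')
c=np.vstack([cv2.resize(a[130:270,80:240],None,fx=2.1,fy=2.1),cv2.resize(b[100:240,150:310],None,fx=2.1,fy=2.1)]) if 0 else np.hstack([cv2.resize(a[130:270,90:230],(390,390)),cv2.resize(b[90:230,160:300],(390,390))])
cv2.imwrite('pics/c3.png',c)
```

```text
(no output)
```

View pics/c3.png

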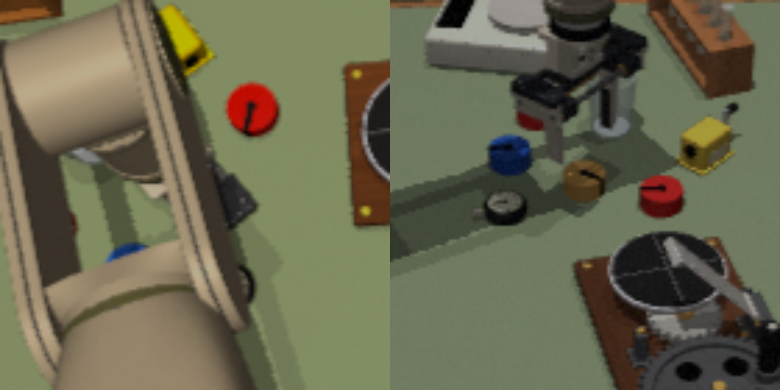

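The side half shows the fingers straddling the brass mass, which is at crop (585,180). The beaker is close along the present jaw line and almost as tall as the gripper body would be low, so I'll turn the jaws 25° away from it before descending.

send_rows(plan=[[[-1, 0, 0, 0, -0.417], [-1, 0, 0, 0, -0.417], [-1, 0, 0, 0, -0.417], [-1, 0, 0, 0, -0.417], [-1, 0, 0, -0.1, -0.417], [-1, 0, 0, -0.2, -0.417], [-1, 0, 0, -0.3, -0.417], [-1, 0, 0, -0.364, -0.417], [-1, 0, 0, -0.364, -0.417], [-1, 0, 0, -0.364, -0.417]]])

```text
t: 4.28
tool_pos: [0.4408, 0.3041, 0.0242]
orientation: [1.685, 2.651, 0.002]
force: [-1.0, -0.3, -0.1]
opening: 0.093
gripper_force: 0.0
```

send_rows(plan=[[[1, 0, 0, 0, 0], [1, 0, 0, 0, 0], [1, 0, 0, 0, 0], [1, 0, 0, 0, 0], [1, 0, 0, 0, 0], [1, 0, 0, 0, 0], [1, 0, 0, 0, 0], [1, 0, 0, 0, 0], [1, 0, 0, 0, 0], [1, 0, 0, 0, 0], [1, 0, 0, 0, 0], [1, 0, 0, 0, 0]]], force=30)

```text
t: 5.28
tool_pos: [0.4404, 0.3041, 0.0232]
orientation: [1.684, 2.651, 0.001]
force: [1.6, 1.4, 4.0]
opening: 0.0577
gripper_force: 30.0
```

send_rows(plan=[[[1, 0, 0, 0.1, 0], [1, 0, 0, 0.25, 0], [1, 0, 0, 0.4, 0], [1, 0, 0, 0.55, 0], [1, 0, 0, 0.7, 0], [1, 0, 0, 0.8, 0], [1, 0.1, -0.12, 0.8, -0.05], [1, 0.2, -0.25, 0.8, -0.1], [1, 0.3, -0.4, 0.8, -0.15], [1, 0.4, -0.55, 0.8, -0.2], [1, 0.49, -0.7, 0.8, -0.2], [1, 0.49, -0.85, 0.8, -0.2], [1, 0.49, -0.95, 0.8, -0.2], [1, 0.49, -1, 0.8, -0.2], [1, 0.49, -1, 0.8, -0.2]]])

```text
t: 6.53
tool_pos: [0.5365, 0.1016, 0.1808]
orientation: [-1.954, -2.456, 0.005]
force: [-0.6, 0.2, -6.5]
opening: 0.0574
gripper_force: 30.0
```

send_rows(plan=[[[1, 0, -0.08, -0.05, 0], [1, 0, -0.15, -0.1, 0], [1, 0, -0.195, -0.2, 0], [1, 0, -0.195, -0.25, 0], [1, 0, -0.195, -0.3, 0], [1, 0, -0.195, -0.3, 0], [1, 0, -0.195, -0.3, 0]]])

```text
t: 7.12
tool_pos: [0.5372, 0.066, 0.1221]
orientation: [-1.95, -2.461, 0.001]
force: [0.3, -0.3, -5.8]
opening: 0.0575
gripper_force: 30.0
```

Run:
```python
from h import *
a,_=grab('top','t2'); b,_=grab('side','s2')
c=np.hstack([cv2.resize(a[130:230,200:300],(390,390)),cv2.resize(b[150:250,215:315],(390,390))])
cv2.imwrite('pics/c4.png',c)
```

```text
(no output)
```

View pics/c4.png

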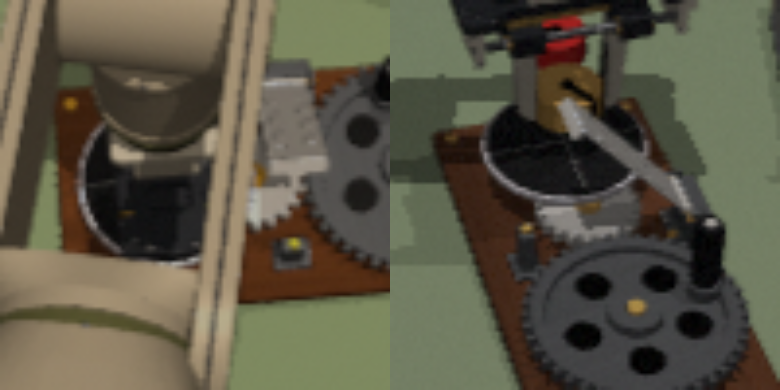

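The mass is held level about 30 mm above the turntable, clear of the open guard, at side crop (570,100). I'll lower it slowly.

send_rows(plan=[[[1, 0, 0, -0.05, 0], [1, 0, 0, -0.09, 0], [1, 0, 0, -0.12, 0], [1, 0, 0, -0.135, 0], [1, 0, 0, -0.14, 0], [1, 0, 0, -0.145, 0], [1, 0, 0, -0.145, 0], [1, 0, 0, -0.145, 0]]])

```text
t: 7.88
tool_pos: [0.5382, 0.0648, 0.0942]
orientation: [1.952, 2.461, 0.001]
force: [0.4, -0.7, -5.2]
opening: 0.0576
gripper_force: 30.0
```

send_rows(plan=[[[1, 0, 0, -0.005, 0], [1, 0, 0, -0.01, 0], [1, 0, 0, -0.013, 0], [1, 0, 0, -0.016, 0], [1, 0, 0, -0.016, 0]]])

```text
t: 8.3
tool_pos: [0.5381, 0.0648, 0.0912]
orientation: [1.952, 2.461, 0.0]
force: [-3.7, -0.4, -0.1]
opening: 0.0574
gripper_force: 30.0
```

send_rows(plan=[[[-1, 0, 0, 0, 0], [-1, 0, 0, 0, 0], [-1, 0, 0, 0, 0], [-1, 0, 0, 0, 0], [-1, 0, 0, 0, 0], [-1, 0, 0, 0, 0], [-1, 0, 0, 0, 0], [-1, 0, 0, 0, 0]]], force=20)

```text
t: 8.97
tool_pos: [0.538, 0.0648, 0.0906]
orientation: [1.953, 2.461, 0.0]
force: [-0.5, 0.3, -0.2]
opening: 0.0924
gripper_force: 0.0
```

send_rows(plan=[[[-1, 0, 0, 0.1, 0], [-1, 0, 0, 0.3, 0], [-1, 0, 0, 0.5, 0], [-1, 0, 0, 0.7, 0], [-1, 0, 0, 0.9, 0], [1, 0, 0, 0.98, 0], [1, 0, 0, 0.98, 0], [1, 0, 0, 0.98, 0], [1, 0, 0, 0.98, 0]]])

```text
t: 9.72
tool_pos: [0.5374, 0.0648, 0.2852]
orientation: [-1.952, -2.46, 0.002]
force: [-0.8, 0.0, -0.8]
opening: 0.0707
gripper_force: 0.0
```

send_rows(plan=[[[1, 0.072, -0.2, 0, 0], [1, 0.072, -0.4, 0, 0], [1, 0.072, -0.47, 0, 0], [1, 0.072, -0.47, -0.1, 0], [1, 0.072, -0.47, -0.25, 0], [1, 0.072, -0.47, -0.4, 0], [1, 0.072, -0.47, -0.45, 0], [1, 0.072, -0.47, -0.45, 0], [1, 0.072, -0.47, -0.45, 0]]])

```text
t: 10.47
tool_pos: [0.5455, -0.0307, 0.196]
orientation: [-1.947, -2.451, 0.019]
force: [-39.4, -4.6, 44.4]
opening: 0.0164
gripper_force: 29.0
```

send_rows(plan=[[[1, 0, 0, -0.05, 0], [1, 0, 0, -0.1, 0], [1, 0, 0, -0.15, 0], [1, 0, 0, -0.2, 0], [1, 0, 0, -0.25, 0], [1, 0, 0, -0.3, 0], [1, 0, 0, -0.35, 0], [1, 0, 0, -0.4, 0], [1, 0, 0, -0.42, 0], [1, 0, 0, -0.44, 0], [1, 0, 0, -0.44, 0]]])

```text
t: 11.38
tool_pos: [0.5359, -0.0321, 0.0979]
orientation: [-1.936, -2.439, 0.041]
force: [-46.0, -20.2, 0.4]
opening: 0.0926
gripper_force: 24.1
```

Run:
```python
from h import *
a,_=grab('top','t3'); b,_=grab('side','s3')
c=np.hstack([cv2.resize(a[130:230,200:300],(390,390)),cv2.resize(b[150:250,215:315],(390,390))])
cv2.imwrite('pics/c5.png',c)
print(telemetry.read_state())
```

```text
{'t': 11.4833, 'q': array([-0.14899162,  0.10686438,  1.77221034, -0.0097767 ,  1.29918047,
       -0.37523493]), 'dq': array([ 3.17679645e-04, -2.76104757e-03, -1.99996165e-03,  4.79380392e-05,
        4.19134425e-03, -2.88001690e-04]), 'joint_torque': array([ 11.35020196, -59.72484469, -69.8019433 ,   9.39983189,
       -15.73887348,   0.37825227]), 'tool_pos': array([ 0.53595355, -0.03210803,  0.09828759]), 'orientation': array([-1.93604796, -2.43931419,  0.04116986]), 'force': array([-44.59695947, -18.90755183,   1.45057565]), 'wrist_torque': array([-3.55480957,  8.37081182,  0.49020736]), 'gripper_force': 24.432382006198168, 'opening': 0.09276557805587335}
```

View pics/c5.png

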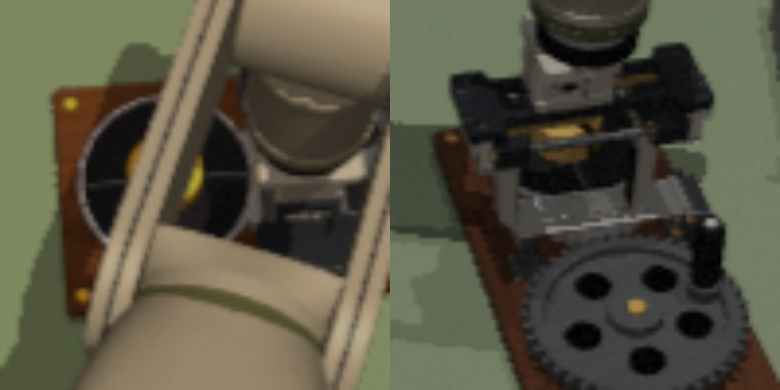

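The side view shows I moved too early. The fingers were still closing when they came down, so the guard's free end went between them, and they are now spread across it. The mass still stands on the turntable. I'll relieve the grip, lift clear, close fully and press again.

send_rows(plan=[[[-1, 0, 0, 0, 0], [-1, 0, 0, 0, 0], [-1, 0, 0, 0, 0], [-1, 0, 0, 0, 0]]])

```text
t: 11.82
tool_pos: [0.536, -0.0321, 0.0984]
orientation: [-1.936, -2.439, 0.041]
force: [-45.7, -19.2, 2.0]
opening: 0.0932
gripper_force: 24.5
```

send_rows(plan=[[[-1, -0.03, -0.006, 0, 0], [-1, -0.06, -0.012, 0, 0], [-1, -0.08, -0.018, 0, 0], [-1, -0.1, -0.023, 0, 0], [-1, -0.1, -0.023, 0, 0]]])

```text
t: 12.23
tool_pos: [0.5316, -0.0336, 0.108]
orientation: [-1.952, -2.46, 0.0]
force: [-0.2, 1.1, -0.1]
opening: 0.0928
gripper_force: 0.0
```

send_rows(plan=[[[-1, 0, 0, 0.1, 0], [-1, 0, 0, 0.25, 0], [-1, 0, 0, 0.4, 0], [-1, 0, 0, 0.6, 0], [-1, 0, 0, 0.75, 0], [-1, 0, 0, 0.85, 0], [1, 0, 0, 0.85, 0], [1, 0, 0, 0.85, 0], [1, 0, 0, 0.85, 0], [1, 0, 0, 0.85, 0], [1, 0, 0, 0.85, 0], [1, 0, 0, 0.85, 0], [1, 0, 0, 0.85, 0], [1, 0, 0, 0.85, 0], [1, 0, 0, 0.85, 0], [1, 0, 0, 0.85, 0], [1, 0, 0, 0.85, 0], [1, 0, 0, 0.85, 0]]])

```text
t: 13.73
tool_pos: [0.5324, -0.0338, 0.2787]
orientation: [1.953, 2.461, 0.0]
force: [-0.3, -0.3, -0.4]
opening: 0.0175
gripper_force: 0.0
```

Run:
```python
from h import *
a,_=grab('top','t4'); b,_=grab('side','s4')
c=np.hstack([cv2.resize(a[130:230,200:300],(390,390)),cv2.resize(b[150:250,215:315],(390,390))])
cv2.imwrite('pics/c6.png',c)
```

```text
(no output)
```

View pics/c6.png

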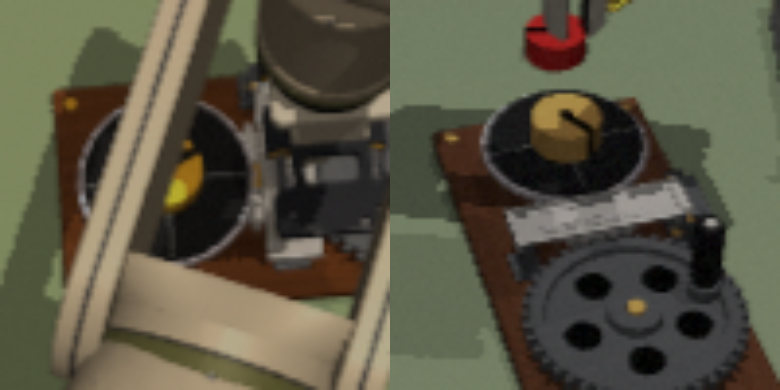

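The guard now lies flat over its catch at side crop (520,240). The mass stands centred at (565,130), and the knob is still at (712,222), where it was. I'll check the guard angle and the mass position from depth.

Run:
```python
from h import *
D=np.load('pics/s4.npy')
f=lambda x,y:(215+(x-390+.5)/3.9-.5,150+(y+.5)/3.9-.5)
for n,x,y in(('free',525,225),('q',560,215),('mid',600,208),('r',640,200),('hinge',672,193),('masstop',560,108),('tt',500,150),('tt2',560,180)): print(n,dep('side',D,*f(x,y)).round(4))
print(atz('side',*f(566,112),.096))
```

```text
free [ 0.4979 -0.0417  0.0731]
q [ 0.5263 -0.0294  0.0714]
mid [ 0.5586 -0.0241  0.0728]
r [ 0.5917 -0.0136  0.0707]
hinge [ 0.6172 -0.0125  0.0765]
masstop [0.5319 0.0746 0.0944]
tt [0.4814 0.0558 0.0659]
tt2 [0.5292 0.0175 0.0657]
[0.5364383  0.06739967 0.096     ]
```

The depths put the guard level to within about 0.02 rad with nothing touching it, so it is shut and caught. The mass is within 5 mm of the turntable's centre. Next is the knob: open, go above it, descend and grip.

send_rows(plan=[[[-1, 0.1, -0.06, 0, 0], [-1, 0.25, -0.15, 0, 0], [-1, 0.4, -0.25, 0, 0], [-1, 0.515, -0.32, 0, 0], [-1, 0.515, -0.32, 0, 0], [-1, 0.515, -0.32, 0, 0], [-1, 0.515, -0.32, 0, 0], [-1, 0.515, -0.32, 0, 0], [-1, 0.515, -0.32, 0, 0], [-1, 0.515, -0.32, -0.15, 0], [-1, 0.515, -0.32, -0.3, 0], [-1, 0.515, -0.32, -0.45, 0], [-1, 0.515, -0.32, -0.6, 0], [-1, 0.515, -0.32, -0.75, 0], [-1, 0.515, -0.32, -0.865, 0], [-1, 0.515, -0.32, -0.865, 0], [-1, 0.515, -0.32, -0.865, 0]]])

```text
t: 15.25
tool_pos: [0.634, -0.0971, 0.105]
orientation: [-1.951, -2.46, 0.002]
force: [0.7, 0.1, -0.1]
opening: 0.0929
gripper_force: 0.0
```

send_rows(plan=[[[1, 0, 0, 0, 0], [1, 0, 0, 0, 0], [1, 0, 0, 0, 0], [1, 0, 0, 0, 0], [1, 0, 0, 0, 0], [1, 0, 0, 0, 0], [1, 0, 0, 0, 0], [1, 0, 0, 0, 0], [1, 0, 0, 0, 0], [1, 0, 0, 0, 0], [1, 0, 0, 0, 0], [1, 0, 0, 0, 0], [1, 0, 0, 0, 0], [1, 0, 0, 0, 0], [1, 0, 0, 0, 0], [1, 0, 0, 0, 0]]], force=20)

```text
t: 16.58
tool_pos: [0.6352, -0.0978, 0.1055]
orientation: [-1.953, -2.461, 0.0]
force: [-2.2, -0.6, -0.5]
opening: 0.0238
gripper_force: 20.0
```

Run:
```python
import numpy as np
for k in range(3):
    a0=np.radians(23.2-120*k); print([[1,*np.round(.3*np.array([np.cos(a0-b)-np.cos(a0),np.sin(a0-b)-np.sin(a0)]),3).tolist(),0,0] for b in np.radians(np.arange(8,121,8))])
```

```text
[[1, 0.014, -0.04, 0, 0], [1, 0.022, -0.081, 0, 0], [1, 0.024, -0.122, 0, 0], [1, 0.021, -0.164, 0, 0], [1, 0.011, -0.205, 0, 0], [1, -0.003, -0.244, 0, 0], [1, -0.024, -0.281, 0, 0], [1, -0.049, -0.314, 0, 0], [1, -0.078, -0.344, 0, 0], [1, -0.111, -0.369, 0, 0], [1, -0.148, -0.39, 0, 0], [1, -0.187, -0.405, 0, 0], [1, -0.228, -0.414, 0, 0], [1, -0.269, -0.418, 0, 0], [1, -0.311, -0.416, 0, 0]]
[[1, -0.041, 0.008, 0, 0], [1, -0.081, 0.021, 0, 0], [1, -0.118, 0.04, 0, 0], [1, -0.152, 0.064, 0, 0], [1, -0.183, 0.093, 0, 0], [1, -0.21, 0.125, 0, 0], [1, -0.231, 0.161, 0, 0], [1, -0.248, 0.199, 0, 0], [1, -0.259, 0.24, 0, 0], [1, -0.264, 0.281, 0, 0], [1, -0.263, 0.323, 0, 0], [1, -0.257, 0.364, 0, 0], [1, -0.245, 0.404, 0, 0], [1, -0.227, 0.442, 0, 0], [1, -0.205, 0.478, 0, 0]]
[[1, 0.027, 0.032, 0, 0], [1, 0.059, 0.059, 0, 0], [1, 0.094, 0.082, 0, 0], [1, 0.132, 0.1, 0, 0], [1, 0.172, 0.112, 0, 0], [1, 0.213, 0.119, 0, 0], [1, 0.255, 0.12, 0, 0], [1, 0.296, 0.115, 0, 0], [1, 0.337, 0.104, 0, 0], [1, 0.375, 0.088, 0, 0], [1, 0.411, 0.067, 0, 0], [1, 0.444, 0.04, 0, 0], [1, 0.473, 0.01, 0, 0], [1, 0.497, -0.024, 0, 0], [1, 0.516, -0.062, 0, 0]]
```

send_rows(plan=[[[1, 0.014, -0.04, 0, 0], [1, 0.022, -0.081, 0, 0], [1, 0.024, -0.122, 0, 0], [1, 0.021, -0.164, 0, 0], [1, 0.011, -0.205, 0, 0], [1, -0.003, -0.244, 0, 0], [1, -0.024, -0.281, 0, 0], [1, -0.049, -0.314, 0, 0], [1, -0.078, -0.344, 0, 0], [1, -0.111, -0.369, 0, 0], [1, -0.148, -0.39, 0, 0], [1, -0.187, -0.405, 0, 0], [1, -0.228, -0.414, 0, 0], [1, -0.269, -0.418, 0, 0], [1, -0.311, -0.416, 0, 0]]])

```text
t: 17.83
tool_pos: [0.5722, -0.1814, 0.1056]
orientation: [1.953, 2.46, -0.001]
force: [2.8, 0.6, -3.5]
opening: 0.0235
gripper_force: 20.0
```

Forces are small and the fingers still hold the knob, so I'll continue.

send_rows(plan=[[[1, -0.041, 0.008, 0, 0], [1, -0.081, 0.021, 0, 0], [1, -0.118, 0.04, 0, 0], [1, -0.152, 0.064, 0, 0], [1, -0.183, 0.093, 0, 0], [1, -0.21, 0.125, 0, 0], [1, -0.231, 0.161, 0, 0], [1, -0.248, 0.199, 0, 0], [1, -0.259, 0.24, 0, 0], [1, -0.264, 0.281, 0, 0], [1, -0.263, 0.323, 0, 0], [1, -0.257, 0.364, 0, 0], [1, -0.245, 0.404, 0, 0], [1, -0.227, 0.442, 0, 0], [1, -0.205, 0.478, 0, 0]]])

```text
t: 19.08
tool_pos: [0.5324, -0.0854, 0.1056]
orientation: [1.951, 2.46, -0.002]
force: [7.4, -9.4, -10.1]
opening: 0.0238
gripper_force: 20.0
```

send_rows(plan=[[[1, 0.027, 0.032, 0, 0], [1, 0.059, 0.059, 0, 0], [1, 0.094, 0.082, 0, 0], [1, 0.132, 0.1, 0, 0], [1, 0.172, 0.112, 0, 0], [1, 0.213, 0.119, 0, 0], [1, 0.255, 0.12, 0, 0], [1, 0.296, 0.115, 0, 0], [1, 0.337, 0.104, 0, 0], [1, 0.375, 0.088, 0, 0], [1, 0.411, 0.067, 0, 0], [1, 0.444, 0.04, 0, 0], [1, 0.473, 0.01, 0, 0], [1, 0.497, -0.024, 0, 0], [1, 0.516, -0.062, 0, 0], [1, 0.516, -0.062, 0, 0], [1, 0.516, -0.062, 0, 0]]])

```text
t: 20.5
tool_pos: [0.6354, -0.0982, 0.1056]
orientation: [1.953, 2.46, -0.001]
force: [-0.2, -2.7, -2.0]
opening: 0.0236
gripper_force: 20.0
```

Back at the start point. I'll release, lift straight up and move aside so the cameras can see.

send_rows(plan=[[[-1, 0, 0, 0, 0], [-1, 0, 0, 0, 0], [-1, 0, 0, 0, 0], [-1, 0, 0, 0, 0], [-1, 0, 0, 0, 0], [-1, 0, 0, 0, 0], [-1, 0, 0, 0, 0], [-1, 0, 0, 0, 0], [-1, 0, 0, 0.15, 0], [-1, 0, 0, 0.3, 0], [-1, 0, 0, 0.5, 0], [-1, 0, 0, 0.7, 0], [-1, 0, 0, 0.9, 0], [-1, 0, 0, 1, 0], [-1, -0.2, -0.2, 1, 0], [-1, -0.3, -0.4, 1, 0], [-1, -0.4, -0.55, 1, 0], [-1, -0.4, -0.55, 1, 0], [-1, -0.4, -0.55, 1, 0], [-1, -0.4, -0.55, 1, 0]]])

```text
t: 22.17
tool_pos: [0.5552, -0.208, 0.3057]
orientation: [1.955, 2.459, 0.001]
force: [0.6, 0.7, 0.5]
opening: 0.0926
gripper_force: 0.0
```

Run:
```python
from h import *
a,_=grab('top','t5'); b,_=grab('side','s5')
c=np.hstack([cv2.resize(a[120:240,140:260],(390,390)),cv2.resize(b[140:260,205:325],(390,390))])
cv2.imwrite('pics/c7.png',c); print(telemetry.read_state()['force'])
```

```text
[ 1.19935899  0.66040736 -0.05114756]
```

View pics/c7.png

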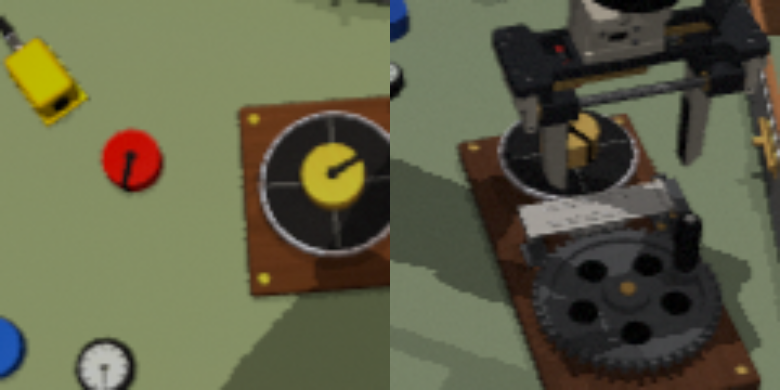

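The top half shows the mass upright at the turntable's centre, at (333,175). The side half shows the guard shut and the knob back where it began, at (688,220), with the robot clear. I'll hand it in.

```bash
python3 -c "
from h import *
print(order.close_job())"
```

```text
the job is handed in; nothing more can be done
None
```

I've handed the job in, with no verdict shown: the mass stands near the turntable's centre, the guard is shut (at the first try its free end went between the half-closed fingers), the wheel has made one clockwise turn with the knob back at its start, and the robot is clear.

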